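# Show the drilling template's label

### The job

Draw the clear plastic drilling template out of the slotted rack, gripping it only on its white frosted end, the end with the small notched corner, and hold it 10 to 20 cm above the middle of the green mat for the carpenter beyond the drop flap to read: long edges roughly parallel to the flap's edge, notched edge uppermost, tipped back about 45 degrees so that its label side (the side on which the notch is at top left) looks up and towards the flap. Finish while still holding it there, quite still, and leave the other plates in the rack and the hardware on the bench undisturbed.

Things in the scene. Friction and masses are not known exactly. Their poses are not given: they have to be found in the camera images.
- template: clear blue-tinted plastic plate 120 mm long (x), 8 mm thick (y), 60 mm high (z), about 70 g, standing on a long edge in one of the rack's three slots; origin at the centre of its lower edge, z up. The 45 mm at its +x end (x = +15 to +60) are frosted white, the rest clear with brass bushes. The +y face is the label side, with a yellow paper label on the clear part
- template_mid (a point): the centre of the template, 30 mm above its origin along z; axes as the template's
- template_notch (a point): inside the 10 mm square notch cut from the upper corner of the template's frosted end, 55 mm along +x and 55 mm along +z from its origin; uppermost at the start. Seen from the label side the notch is at top left
- rack: fixed wooden rack 130 mm (x) by 150 mm (y), top 35 mm above the bench, turned any way. Three open-ended slots along its x at y = -55, 0 and +55 mm, 11 mm wide, slot floor 15 mm above the bench, so about 40 mm of a plate stands proud. Origin: centre of its underside
- mat: fixed green mat 140 mm (x) by 180 mm (y), 3 mm thick, flat on the bench and square to it: its x points from the robot towards the drop flap, y to the robot's left. The flap is the level board hinged along the bench edge farthest from the robot; the carpenter stands beyond it. Origin: centre of its underside
- tee_hinge: black iron tee hinge lying flat: cross plate 110 mm by 35 mm (origin at its middle) and 230 mm long overall, 4 to 12 mm high; leave alone
- gate_latch: galvanised gate latch lying flat: plate 50 x 100 mm with a 140 mm bolt along y and a black knob, 58 mm high, origin under the plate's centre; leave alone
- square: steel combination square lying flat: blade 250 mm along +x from the origin at its end, dark head 100 mm along -y, 18 mm high; leave alone
- screwdriver: red-handled cross-head screwdriver lying flat along its x; leave alone
- alu_plate: aluminium gauge plate standing in another slot of the rack: 110 mm (x) by 8 mm by 55 mm high, origin under its centre; leave in place
- ply_plate: plywood gauge plate standing in another slot of the rack: 115 mm (x) by 9 mm by 58 mm high, origin under its centre; leave in place
Things that resemble listed ones, but are neither listed nor needed, are in the scene too. There is more than one size of the mat; the job needs the largest.

How it is judged:
By the outcome, as a careful person would: the job done as asked, in the order asked, and still so for the second after the job is handed in, while the arm keeps its last pose, push and grip.
It also fails if it takes over 32 s, if anything falls off the work surface, if the arm or the gripper's body presses on something with over 40 N, if the wrist force passes 120 N, or if a joint passes its speed limit or range.

### The arm

A 6-joint arm with a two-finger parallel gripper is mounted at the origin on the work surface. World frame = base frame: x ahead of the robot, y to its left, z up, the work surface at z = 0. Lengths are in mm, angles in rad, forces in N, time in s.
With the tool pointing down it reaches from about 275 to 825 mm from the base axis. Payload 5.2 kg.
Tool frame: the origin (TCP) lies between the finger pads, 19 mm behind the fingertips; this is the grasp point; z points along the fingers, y is the line along which they close (so a half turn about z gives the same grasp; the last joint's range is limited). The gripper opens to 93 mm and grips with 3 to 60 N. Pads are 15 mm wide; open, the fingers measure 128 mm over their backs; the gripper's body (75 mm by 188 mm) begins 65 mm behind the grasp point.
Start: joints at [-1.399, 0.259, 1.535, -0, 1.348, -0.203], TCP at [201.368, -511.816, 237.453] pointing down, gripper open.
Joint ranges: [-3.14, 3.14], [-0.91, 2.08], [0.19, 2.58], [-1.22, 4.36], [0.22, 2.71], [-3.12, 3.12]. Speed limits (rad/s): [2.57, 2.57, 3.14, 3.14, 3.14, 3.14].

### API

Orientations are given as [roll, pitch, yaw] about the fixed x, y, z axes, in that order (R = Rz(yaw) Ry(pitch) Rx(roll)).
In Python, from bench import robot gives the robot as it stands. The module is installed in compiled form; this text tells all that it offers. Calls block until the motion is done:
- robot.move_ptp(position, orientation): joint-space move of the TCP to a pose.
- robot.move_linear(position, ori=None, speed=150, f_stop=None): straight line of the TCP; ori=None keeps the orientation; speed is the mean speed in mm/s. With f_stop (N) it stops when the force on the tool has changed by that much, and returns True; else False.
- robot.move_j(angles): joint-space move.
- robot.move_gripper(opening): opening from 0.0 (shut) to 1.0 (fully open); the grip force is fixed at half the most; returns when the fingers have stopped.
- robot.sleep(seconds).
- robot.inverse_kinematics(position, orientation): joint angles nearest the present ones, or None.
- robot.get_image(name): name is "scene" or "top" or "wrist"; returns a dict with "img" (400x640x3 uint8, blue, green, red), "fovy" (degrees; the focal length in pixels is half the picture's height over the tangent of half this angle, whatever the lens; pixels are square), "cx", "cy" (the principal point, pixels), "eye" and "orientation" of the camera in the world. Camera axes: x right, y down, z forward; pixel columns grow to the right and rows downward; lengths in mm; the calibration is good to about 2 mm. A picture is of the moment at which its call begins. There is no depth.
A pose or a line that the arm cannot do raises robot.MotionError and nothing moves.
- robot.hand_in(): hands the job in; it is judged then, once.
Readings, each from a call of its own:
- robot.current_t(): time.
- robot.current_qpos(): joint angles.
- robot.current_joint_vel(): joint speeds.
- robot.current_joint_efforts(): joint torques, N m.
- robot.current_tcp_pos(): TCP position.
- robot.current_eef_rot(): TCP orientation.
- robot.current_contact_force(): force on the tool from outside, world axes, zero at the start.
- robot.current_ft_torque(): the same for the moment, N m.
- robot.current_gripper_width(): opening from 0.0 (shut) to 1.0 (fully open).
- robot.current_finger_force(): force on a finger pad.
Only numpy, scipy, OpenCV 4.12 (cv2) and the standard library are available. Lean on these libraries where they do the work, as an engineer would, in place of code of your own. Each camera call takes 0.05 s, during which the arm holds its last target. There are 200 camera calls.

## Working session

There is one attempt and no reset: what is moved stays moved. The work goes in short steps, each a Python script; the robot and the scene stay as the last script left them, time stands still between calls to the robot, and variables do not carry over. Pictures are saved under pics/ and viewed, at most 10 in all, crops included, and the job is handed in when it is done.

```bash
mkdir -p pics
cat > h.py <<'E'
import numpy as np, cv2
from scipy.spatial.transform import Rotation as Rn
from bench import robot
def cam(n):
    c=robot.get_image(n); 
    return c
def Rc(c):
    o=np.array(c["orientation"],float)
    return o if o.shape==(3,3) else Rn.from_euler('xyz',o).as_matrix()
def f(c): return 200/np.tan(np.radians(c["fovy"])/2)
def ray(c,u,v):
    d=Rc(c)@np.array([(u-c["cx"])/f(c),(v-c["cy"])/f(c),1]); return np.array(c["eye"],float),d
def onz(c,u,v,z):
    e,d=ray(c,u,v); return e+d*(z-e[2])/d[2]
def proj(c,p):
    q=Rc(c).T@(np.array(p,float)-np.array(c["eye"])); return f(c)*q[0]/q[2]+c["cx"],f(c)*q[1]/q[2]+c["cy"]
E
python3 - <<'E'
from h import *
import pickle
for n in("scene","top","wrist"):
    c=cam(n); pickle.dump(c,open(n+".pkl","wb"))
    print(n,c["fovy"],c["cx"],c["cy"],c["eye"],c["orientation"])
    cv2.imwrite(f"pics/{n}.png",c["img"])
print(robot.current_t(), robot.current_eef_rot())
a=[cv2.imread(f"pics/{n}.png") for n in("scene","top")]
E
```

```text
scene 50.63130498798507 322.42850571070016 198.653582177783 [1415.63112695  392.20944309  981.07871666] [-2.34309574 -0.00545242  2.00839018]
top 48.82132255143978 313.41357857706475 191.06383801075208 [ 356.07378205   16.99303618 1153.04013826] [-2.97569789 -0.03578254 -1.54338781]
wrist 62.81788487534917 316.6725275327808 200.9674355560612 [ 278.81507814 -480.40368692  383.53201544] [ 2.83878638e+00  1.66348624e-03 -1.19657524e+00]
0.15 [-3.14026805e+00 -2.83287941e-04  3.74759137e-01]
```

View pics/top.png

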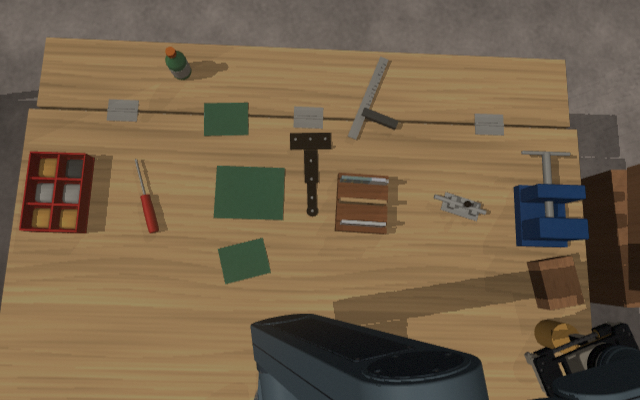

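View pics/scene.png

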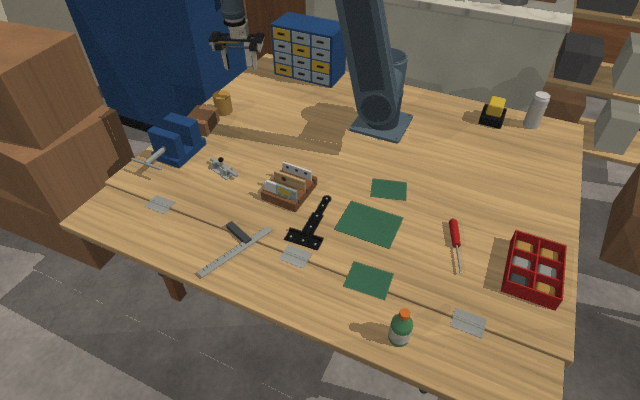

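Top view: the rack is at (362,203), the large mat at (250,193), with decoy mats at (226,119) and (245,261). The plates in the rack are the template candidates: the far slot (365,180), the middle (365,200) and the near slot (363,223). I'll take a close crop of these.

Run:
```python
import cv2,numpy as np
t=cv2.imread("pics/top.png")[165:240,325:400]; s=cv2.imread("pics/scene.png")[150:215,250:330]
a=cv2.resize(t,(400,400),interpolation=cv2.INTER_CUBIC); a=cv2.resize(t,None,fx=5.2,fy=5.2,interpolation=cv2.INTER_CUBIC)
b=cv2.resize(s,None,fx=5,fy=5,interpolation=cv2.INTER_CUBIC)
h=max(a.shape[0],b.shape[0]); o=np.zeros((h,a.shape[1]+b.shape[1],3),np.uint8)
o[:a.shape[0],:a.shape[1]]=a;o[:b.shape[0],a.shape[1]:]=b
print(a.shape,b.shape); cv2.imwrite("pics/crop.png",o)
```

```text
(390, 390, 3) (325, 400, 3)
```

View pics/crop.png

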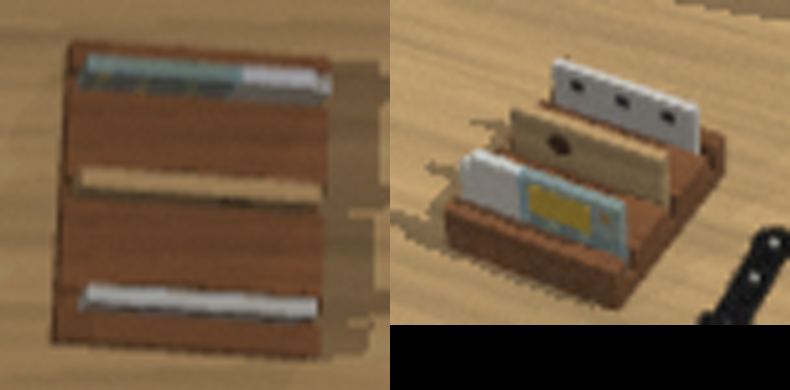

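The template is in the far slot. Its frosted end is on the right in the top view, towards world -y, with the white strip at crop (243–318, 68–82). The label faces the flap. The ply plate is in the middle slot and the aluminium plate in the near slot.

Run:
```python
from h import *
import pickle
t=pickle.load(open("top.pkl","rb")); s=pickle.load(open("scene.pkl","rb"))
P=lambda u,v:(u/5.2+325-.4,v/5.2+165-.4)
a=onz(t,*P(85,63),75);b=onz(t,*P(318,76),75);m=onz(t,*P(242,70),75)
print("top ends",a,b,m,np.linalg.norm(a-b))
print("ply",onz(t,*P(80,178),73),onz(t,*P(322,193),73),"alu",onz(t,*P(85,292),70),onz(t,*P(317,307),70))
Q=lambda u,v:((u-390)/5+250-.4,v/5+150-.4)
print("scene clear end, border",onz(s,*Q(627,200),75),onz(s,*Q(522,167),75))
print("mat",[onz(t,*p,3).round(0) for p in((217,166),(285,168),(284,220),(214,218))], onz(t,250,193,3),onz(s,370,224,3))
d=a-b; yaw0=np.arctan2(d[1],d[0]); print("dir",yaw0)
# hover view
n=np.array([d[1],-d[0],0])/np.linalg.norm(d[:2])
p=m+ (b-a)/np.linalg.norm(b-a)*15
ymin=np.arctan2(n[1],n[0])
best=None
for yaw in (ymin+np.pi/2,ymin-np.pi/2):
    for pos,o in (((p[0],p[1],160),[np.pi,0,yaw]),):
        print(yaw,robot.inverse_kinematics(pos,o))
    # final
    R=Rn.from_euler('y',-45,degrees=True)*Rn.from_euler('z',-ymin)*Rn.from_euler('xyz',[np.pi,0,yaw])
    print("final",R.as_euler('xyz'),robot.inverse_kinematics((440,80,170),R.as_euler('xyz')))
```

```text
top ends [576.3555523  -84.51005071  75.        ] [ 573.8625881  -197.26978604   75.        ] [ 575.54165051 -160.41630993   75.        ] 112.78728997885744
ply [520.66270057 -83.2595348   73.        ] [ 517.20520032 -199.60302785   73.        ] alu [466.43188509 -86.87398589  70.        ] [ 462.69716368 -197.79898791   70.        ]
scene clear end, border [568.37551077 -86.83787315  75.        ] [ 569.7304016  -161.58842245   75.        ]
mat [array([609., 239.,   3.]), array([610.,  59.,   3.]), array([471.,  56.,   3.]), array([470., 238.,   3.])] [539.06623133 147.90191328   3.        ] [542.99540061 154.002985     3.        ]
dir 1.5486912896156242
1.5486912896156242 [-0.48130271  0.40873663  1.51583405  0.          1.21702197 -0.45919767]
final [2.35619449 0.         1.57079633] None
-1.592901363974169 [-4.81302705e-01  4.08736633e-01  1.51583405e+00 -4.44089210e-16
  1.21702197e+00  2.68239499e+00]
final [-2.35619449  0.         -1.57079633] None
```

Run:
```python
from h import *
ymin=1.5487-np.pi/2
robot.move_gripper(0.43)
robot.move_ptp((565,-174,170),[np.pi,0,ymin+np.pi/2])
c=cam("wrist"); cv2.imwrite("pics/w1.png",c["img"]); import pickle; pickle.dump(c,open("w1.pkl","wb"))
print(robot.current_tcp_pos(),robot.current_eef_rot(),robot.current_t(),c["eye"])
for s in(1,-1):
  for z in (130,150,170):
   for tilt in(45,40,35):
    th=np.radians(tilt); mid=np.array([540,149,z])
    tcp=mid+np.array([0,-30,0])+13*np.array([-np.sin(th),0,np.cos(th)])
    R=Rn.from_euler('y',-th)*Rn.from_euler('xyz',[np.pi,0,s*np.pi/2])
    print(s,z,tilt,robot.inverse_kinematics(tcp,R.as_euler('xyz')))
```

```text
[ 564.73671364 -175.22910686  170.2156521 ] [3.14134331e+00 4.77779167e-04 1.54682473e+00] 3.0 [566.48218475 -90.90086295 316.94320568]
1 130 45 None
1 130 40 None
1 130 35 [ 0.02452651  0.10624079  2.18897227 -0.06017984  0.23606736  0.07860689]
1 150 45 None
1 150 40 None
1 150 35 [ 0.02452651  0.06852378  2.16361306 -0.04776318  0.29905301  0.06573854]
1 170 45 None
1 170 40 None
1 170 35 [ 0.02452651  0.03384614  2.13653115 -0.03986107  0.36075382  0.05738998]
-1 130 45 None
-1 130 40 None
-1 130 35 [ 0.02452651  0.10624079  2.18897227 -0.06017984  0.23606736 -3.06298576]
-1 150 45 None
-1 150 40 None
-1 150 35 [ 0.02452651  0.06852378  2.16361306 -0.04776318  0.29905301 -3.07585412]
-1 170 45 None
-1 170 40 None
-1 170 35 [ 0.02452651  0.03384614  2.13653115 -0.03986107  0.36075382 -3.08420268]
```

View pics/w1.png

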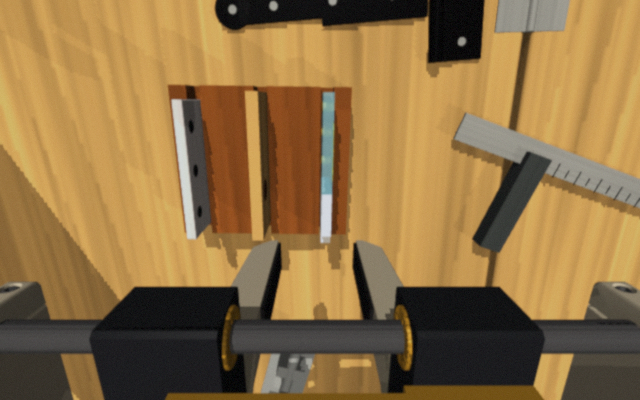

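The wrist view shows the template's top edge running from (328,93) at the clear end to the frosted part at (327,193–240). Joint 5's range blocks a plain 45° tilt, so I'll lean the tool within the plate's plane, outwards over the frosted end.

Run:
```python
from h import *
import pickle
c=pickle.load(open("w1.pkl","rb"))
i=cv2.resize(c["img"][80:250,300:360],None,fx=3.5,fy=3.5,interpolation=cv2.INTER_CUBIC); cv2.imwrite("pics/w1c.png",i)
for p in((328.5,94),(327.5,194),(326.5,228),(326,240)): print(p,onz(c,*p,75))
for phi in(10,15,20,25,30,35,40):
 for z in(140,155,165):
  th=np.radians(45); mid=np.array([540,149,z]);xt=34
  A=Rn.from_euler('y',-th)
  tcp=mid+np.array([0,-xt,0])+13*np.array([-np.sin(th),0,np.cos(th)])
  L=Rn.from_euler('x',np.radians(phi))  # -z -> +y when phi>0
  for s in(1,-1):
   R0=L*Rn.from_euler('xyz',[np.pi,0,s*np.pi/2])
   q=robot.inverse_kinematics(tcp,(A*R0).as_euler('xyz')); g=robot.inverse_kinematics((572,-180,59),R0.as_euler('xyz'))
   if q is not None: print(phi,z,s,np.round(q,2),None if g is None else np.round(g,2))
```

```text
(328.5, 94) [574.86621914 -88.16067678  75.        ]
(327.5, 194) [ 573.11400281 -161.23873812   75.        ]
(326.5, 228) [ 571.91561908 -189.34045351   75.        ]
(326, 240) [ 571.35512678 -199.70897999   75.        ]
10 140 1 [-0.2   0.08  2.36  1.7   0.32 -1.86] [-0.58  0.55  1.57  0.16  1.12 -0.66]
10 140 -1 [-0.2   0.08  2.36  1.7   0.32  1.29] [-0.58  0.55  1.57  0.16  1.12  2.49]
10 155 1 [-0.2   0.04  2.34  1.53  0.31 -1.67] [-0.58  0.55  1.57  0.16  1.12 -0.66]
10 155 -1 [-0.2   0.04  2.34  1.53  0.31  1.47] [-0.58  0.55  1.57  0.16  1.12  2.49]
10 165 1 [-0.2   0.01  2.33  1.41  0.32 -1.55] [-0.58  0.55  1.57  0.16  1.12 -0.66]
10 165 -1 [-0.2   0.01  2.33  1.41  0.32  1.59] [-0.58  0.55  1.57  0.16  1.12  2.49]
15 140 1 [-0.3   0.09  2.36  1.59  0.47 -1.83] [-0.62  0.58  1.55  0.23  1.18 -0.72]
15 140 -1 [-0.3   0.09  2.36  1.59  0.47  1.31] [-0.62  0.58  1.55  0.23  1.18  2.42]
15 155 1 [-0.3   0.05  2.34  1.48  0.47 -1.7 ] [-0.62  0.58  1.55  0.23  1.18 -0.72]
15 155 -1 [-0.3   0.05  2.34  1.48  0.47  1.44] [-0.62  0.58  1.55  0.23  1.18  2.42]
15 165 1 [-0.3   0.03  
[... 2012 characters left out ...]
.44  1.46  2.24]
35 165 1 [-0.58  0.19  2.27  1.29  0.98 -1.79] [-0.75  0.72  1.42  0.44  1.46 -0.9 ]
35 165 -1 [-0.58  0.19  2.27  1.29  0.98  1.35] [-0.75  0.72  1.42  0.44  1.46  2.24]
40 140 1 [-0.62  0.31  2.26  1.3   1.05 -1.91] [-0.77  0.76  1.39  0.48  1.53 -0.93]
40 140 -1 [-0.62  0.31  2.26  1.3   1.05  1.23] [-0.77  0.76  1.39  0.48  1.53  2.21]
40 155 1 [-0.62  0.28  2.25  1.27  1.07 -1.86] [-0.77  0.76  1.39  0.48  1.53 -0.93]
40 155 -1 [-0.62  0.28  2.25  1.27  1.07  1.28] [-0.77  0.76  1.39  0.48  1.53  2.21]
40 165 1 [-0.62  0.25  2.24  1.26  1.08 -1.82] [-0.77  0.76  1.39  0.48  1.53 -0.93]
40 165 -1 [-0.62  0.25  2.24  1.26  1.08  1.32] [-0.77  0.76  1.39  0.48  1.53  2.21]
```

View pics/w1c.png

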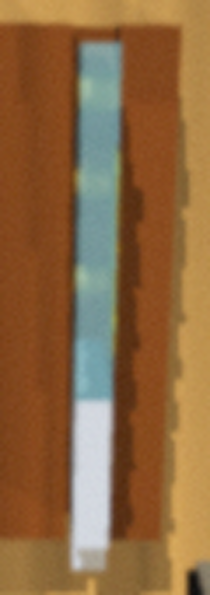

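```bash
cat >> h.py <<'E'
PHI=np.radians(20); YAW=np.radians(-1.6)
R0=Rn.from_euler('x',PHI)*Rn.from_euler('xyz',[np.pi,0,np.pi/2])
G=(Rn.from_euler('z',YAW)*R0).as_euler('xyz')
E
python3 - <<'E'
from h import *
robot.move_ptp((572,-180,130),G)
robot.move_linear((572,-179.5,59),speed=80,f_stop=15)
robot.move_gripper(0.25)
c=cam("wrist"); cv2.imwrite("pics/w2.png",c["img"])
s=cam("scene"); cv2.imwrite("pics/s2.png",cv2.resize(s["img"][120:220,230:350],None,fx=5,fy=5,interpolation=cv2.INTER_CUBIC))
print(robot.current_tcp_pos(),robot.current_t(),robot.current_contact_force())
E
```

```text
[ 571.99433444 -179.49613238   59.00951892] 5.0417 [0.11648884 0.83617607 0.26923556]
```

View pics/w2.png

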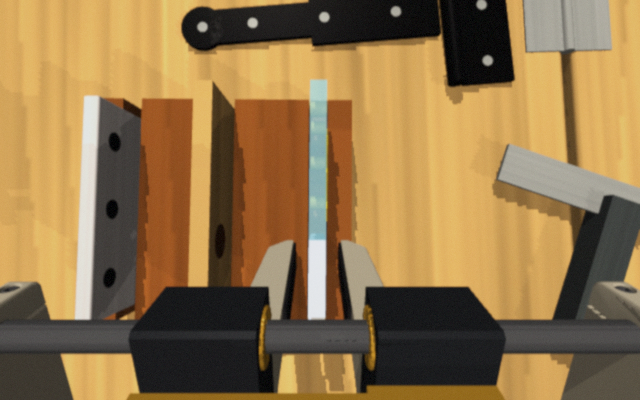

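View pics/s2.png

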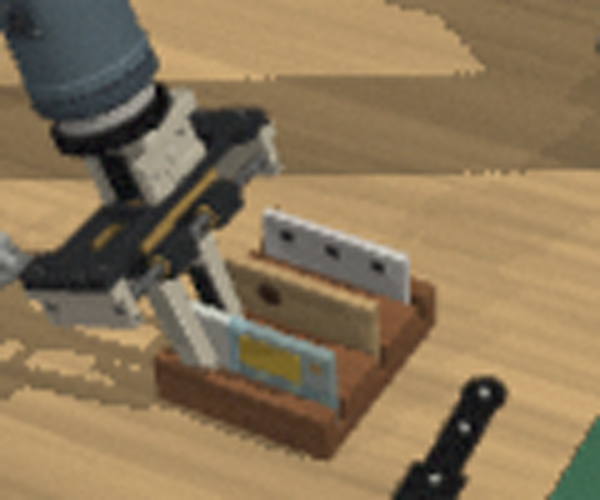

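The plate is centred between the fingers (plate at column 318, pads at 295 and 342), and the finger lies on the white part left of the border at (235,350). Next I close and lift.

Run:
```python
from h import *
robot.move_gripper(0.0)
print(robot.current_gripper_width()*93,robot.current_finger_force(),robot.current_contact_force())
robot.move_linear((572,-179.5,165),speed=60)
print(robot.current_gripper_width()*93,robot.current_finger_force(),robot.current_contact_force(),robot.current_t())
w=cam("wrist")["img"]; s=cam("scene")["img"]
a=cv2.resize(s[100:220,230:350],(400,400),interpolation=cv2.INTER_CUBIC); b=cv2.resize(w[0:400,120:520],(400,400))
cv2.imwrite("pics/l.png",np.hstack([a,b]))
```

```text
7.951621433971271 29.997124671936035 [0.24770577 0.57360953 0.74170099]
8.131021960337335 29.996734857559204 [ 0.63530888 -0.36291673 -0.43762633] 7.3583
```

View pics/l.png

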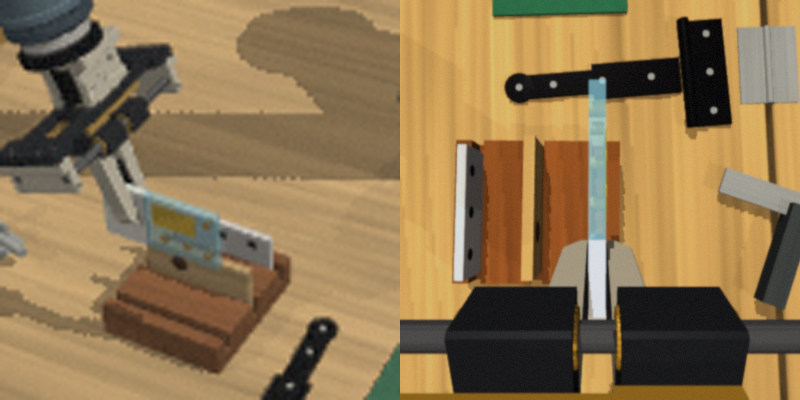

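The template is clear of the rack and level in the grip; the other plates haven't moved. Next is the move to the presentation pose.

Run:
```python
from h import *
th=np.radians(45); A=Rn.from_euler('y',-th)
tcp=np.array([540,149,154])+np.array([0,-34,0])+13*np.array([-np.sin(th),0,np.cos(th)])
o=(A*R0).as_euler('xyz')
try: robot.move_linear(tcp,o,speed=75)
except robot.MotionError as e:
    print("lin failed",e); robot.move_ptp(tcp,o)
robot.sleep(0.5)
print(tcp,robot.current_tcp_pos(),o,robot.current_eef_rot(),robot.current_gripper_width()*93,robot.current_t())
c=cam("scene"); s=c["img"]; t=cam("top"); 
import pickle; pickle.dump((c,t),open("f.pkl","wb"))
a=cv2.resize(s[110:270,240:440],(500,400),interpolation=cv2.INTER_CUBIC); b=cv2.resize(t["img"][100:260,190:310],(300,400),interpolation=cv2.INTER_CUBIC)
cv2.imwrite("pics/f.png",np.hstack([a,b]))
```

```text
[530.80761184 115.         163.19238816] [530.80121677 115.00491432 163.16622149] [ 2.3251133  -0.2442666   1.82269542] [ 2.3251712  -0.24430034  1.82270145] 7.273103241170587 12.075
```

View pics/f.png

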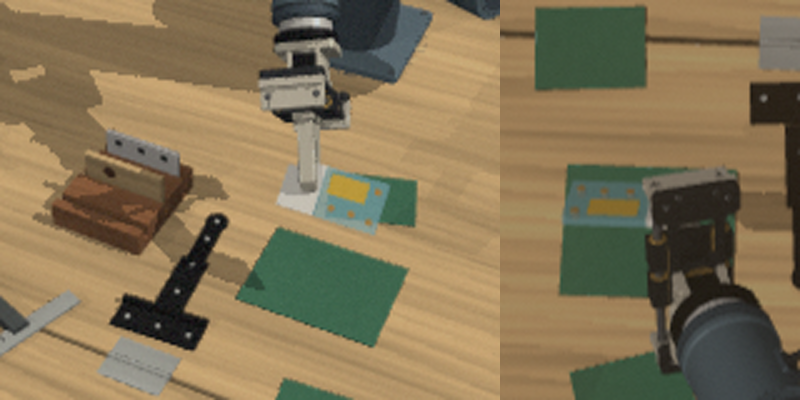

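The template is held over the large mat with the label up and towards the flap and the notched edge uppermost. I'll compare the clear-end corners (top crop about (570,181) and (563,223); scene crop about (389,181) and (378,233)) with the prediction.

Run:
```python
from h import *
import pickle
c,t=pickle.load(open("f.pkl","rb"))
A=Rn.from_euler('y',-45,degrees=True)
mid=np.array([540,149,154])
for n,h in(("clear top",30),("clear bottom",-30)):
    p=mid+A.apply([4,60,h])
    u=proj(t,p);v=proj(c,p)
    print(n,p,"top crop",(u[0]-190)*2.5+500,(u[1]-100)*2.5,"scene crop",(v[0]-240)*2.5,(v[1]-110)*2.5)
```

```text
clear top [521.61522369 209.         178.04163056] top crop 559.4428882987075 218.01587292316484 scene crop 390.2353021194804 183.49948931085436
clear bottom [564.04163056 209.         135.61522369] top crop 570.8627817537524 181.28120714801724 scene crop 373.87099894037533 233.9396246103017
```

```bash
python3 -c "
from h import *
robot.sleep(0.5);print(max(abs(np.array(robot.current_joint_vel()))),robot.current_finger_force());print(robot.hand_in())"
```

```text
0.0007119052189548629 29.998090267181396
the job is handed in; nothing more can be done
None
```

I drew the template out by its frosted end and handed the job in with it held still, centre about 15 cm above the middle of the large mat, tipped back 45° with its label up towards the flap; the other plates and the hardware in view looked undisturbed.

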